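# Switch off the sauce warmer key that was left on

### The arm

A 7-joint arm with a two-finger parallel gripper is mounted at the origin on the work surface. World frame = base frame: x ahead of the robot, y to its left, z up, the work surface at z = 0. Lengths are in m, angles in rad, forces in N, time in s.
With the tool pointing down it reaches from about 0.4 to 0.9 m from the base axis. Payload 5.5 kg.
Tool frame: the origin (TCP) lies midway between the tips of the shut fingers; the grasp point (between the pads) lies 19 mm behind it; x points along the fingers, y is the direction in which the jaws open and shut, and the axes are right-handed (so a half turn about x gives the same grasp; the last joint's range is limited). The gripper opens to 92 mm and grips with 3 to 60 N. Pads are 19 mm wide; open, the fingers measure 130 mm over their backs; the gripper's body (75 mm by 190 mm) begins 47 mm behind the grasp point.
Start: joints at [-0.883, 0.501, -0.427, 1.55, 0.221, 1.138, -0.21], TCP at [0.268, 0.592, 0.227] pointing down, gripper open.
Joint ranges: [-2.88, 2.88], [-0.31, 2.03], [-1.54, 1.56], [0.2, 2.42], [-1.41, 4.55], [0.19, 2.02], [-2.57, 2.57]. Speed limits (rad/s): [2.57, 2.57, 3.14, 3.14, 3.14, 3.14, 3.14].

### API

Orientations are given as a rotation vector (axis times angle).
In Python, from workcell import telemetry, optics, r gives the robot as it stands. The module is installed in compiled form; this text tells all that it offers.
- The arm moves only by the tool apply_moves, never from a script. Its argument "series" is a list of rows, each a list of 7 numbers: the turn, a rotation vector about the tool's x, y, z in rad, then the shift along the tool's x, y, z in mm, then the opening in per cent of the stroke, from 0 (shut) to 100 (fully open). In form: [[rx, ry, rz, tx, ty, tz, hand], ...]. A call has 1 to 10 rows; each row shifts and turns the commanded pose from where the row before left it, along the tool's axes as they then stand; what a row does not reach is not made up. A row lasts 1/8 s, in which the tool goes at most 62.5 mm and 10.7 degrees, less where a joint would pass 70% of its speed; a pose out of reach is approached as far as the arm can. A call is refused whole if a number of a shift passes 62.5 or a number of a turn 0.188, either way. A call with a gripper value outside its range is refused whole. The fingers move at their own pace and stop on an object; "grip_force" is the grip in N (left out, the last holds). Time passes only in rows, so rows that do not move let the fingers close. It gives the time, the measured TCP pose, the force and the opening at its end, in the units of the state.
- telemetry.read_state(): the state, without advancing time (a new reading comes with each control period).
- optics.capture(name): name is "scene" or "top" or "wrist"; returns the picture (420x560x3 uint8, red, green, blue); there is no depth.
- optics.camera_info(name): a dict with "vfov" (degrees; the focal length in pixels is half the picture's height over the tangent of half this angle, whatever the lens; pixels are square), "cx", "cy" (the principal point, pixels), "T" (4x4, takes a point from camera to world coordinates); the wrist camera has in their place "tool_from_camera" (4x4, takes a point from camera to tool coordinates, whose origin is the TCP and whose axes are the tool frame's). Camera axes: x right, y up, looking along -z (the intrinsics and any distortion apply to the point x, -y, -z); pixel columns grow to the right and rows downward; lengths in m; the calibration is good to about 2 mm. A picture is of the moment at which its call begins: read the wrist's pose just before it. camera_info takes no time and is no camera call.
- r.hand_in(): hands the job in, once; it reports no verdict.
The state is a dict: "clock": time; "joints": joint angles; "dq": joint speeds; "effort": joint torques, N m; "ee_pos": TCP position; "ee_rot": TCP orientation; "wrist_force": force on the tool from outside, world axes, zero at the start; "wrist_torque": the same for the moment, N m; "opening": finger opening in m.
Only numpy, scipy, OpenCV 4.12 (cv2) and the standard library are available. Lean on these libraries where they do the work, as an engineer would, in place of code of your own. Each camera call takes 0.05 s, during which the arm holds its last target. There are 200 camera calls.

### The job

At closing time one of the four warmer keys is still latched down. Feel along the key row with light fingertip taps to find it, then press that key down to its stop and let go, so that it springs up level with the others. Do not push the other keys in, do not ram anything, and leave the things standing on and around the warmer where they are.

Things in the scene. Friction and masses are not known exactly. Their poses are not given: they have to be found in the camera images.
- warmer: Four-well sauce warmer of steel, fixed, 300 mm deep (its x), 480 wide (its y). Origin: centre of its underside, on the counter; front at -x, left end at +y. Its front 130 mm is a flat control step 60 mm high with the key row; behind it a block with four lidded jars, 105 mm high, its face 70 mm behind the middle of the key row; lid knobs reach 143 mm, two ladle handles at the rear 170 mm.
- place_1 (a point): Place 1 of the key row from the left (+y): a point fixed to the warmer where the centre of a raised key's top face lies, 72 mm above the counter, x -90, y 90 mm from the warmer's origin. It does not move with the key. The four keys are identical black caps, 30 mm (x) by 34 mm (y), 60 mm apart, 12 mm proud of the step when raised, pressed straight down.
- place_2 (a point): Place 2 of the key row from the left (+y): a point fixed to the warmer where the centre of a raised key's top face lies, 72 mm above the counter, x -90, y 30 mm from the warmer's origin. It does not move with the key. A latched key's top is about 4.5 mm lower than this point, a fully pressed one's 9 mm.
- place_3 (a point): Place 3 of the key row from the left (+y): a point fixed to the warmer where the centre of a raised key's top face lies, 72 mm above the counter, x -90, y -30 mm from the warmer's origin. It does not move with the key.
- place_4 (a point): Place 4 of the key row from the left (+y): a point fixed to the warmer where the centre of a raised key's top face lies, 72 mm above the counter, x -90, y -90 mm from the warmer's origin. It does not move with the key.
- key_a (a joint): One of the four keys, in m: 0 raised, growing as it goes down, 0.0045 latched, 0.009 at its stop. The letter does not tell its place in the row; the keys are dealt to the places anew each time. Exactly one key starts latched, at about 0.0045; the others start at 0.
- key_b (a joint): One of the four keys, in m: 0 raised, growing as it goes down, 0.0045 latched, 0.009 at its stop. The letter does not tell its place in the row; the keys are dealt to the places anew each time. Push-push keys: a raised key begins to move at about 2 N and goes 6 mm down at about 3.5 N; pushed to its stop it latches.
- key_c (a joint): One of the four keys, in m: 0 raised, growing as it goes down, 0.0045 latched, 0.009 at its stop. The letter does not tell its place in the row; the keys are dealt to the places anew each time. A latched key begins to move at about 3 N; pushed right to its rigid stop (it needs about 4 N on the way) and let go, it springs all the way up. Stopped short of that it stays latched.
- key_d (a joint): One of the four keys, in m: 0 raised, growing as it goes down, 0.0045 latched, 0.009 at its stop. The letter does not tell its place in the row; the keys are dealt to the places anew each time. A push-push key like the others.
- ramekin: Loose white china ramekin, 62 mm across, 36 mm high, on the left end of the control step. Origin: centre of its underside.
- shot_glass: Loose shot glass, 46 mm across, 48 mm high, on the right end of the control step. Origin: centre of its underside.
- spoon: Loose steel spoon, 125 mm long, 24 mm wide at the bowl, 5 mm thick, lying along the control step between the key row and the block. Origin: near its middle, underside; its length lies along its y.
- cup_stack: Loose nested stack of paper cups, 79 mm across, 157 mm high, standing on the counter to the left. Origin: centre of its underside.
- lid_stack: Loose stack of orange plastic cup lids, 88 mm across, 70 mm high, on the counter to the left. Origin: centre of its underside.
- milk_pitcher: Loose steel milk pitcher, 92 mm across, 105 mm high, handle on its +y side, on the counter to the right. Origin: centre of its underside.
- jug: Loose clear jug with a white lid, 130 mm across, 217 mm high, on the counter at the far right. Origin: centre of its underside.

How it is judged:
By the outcome, as a careful person would: the job done as asked, in the order asked, and still so for the second after the job is handed in, with the robot touching nothing.
It also fails if it takes over 45 s, if anything falls off the work surface, if the arm or the gripper's body presses on something with over 40 N, if the wrist force passes 120 N, or if a joint passes its speed limit or range.

## Working session

There is one attempt and no reset: what is moved stays moved. The work goes in short steps, Python scripts to look and compute and a tool call to move; the robot and the scene stay as the last step left them, time stands still between calls to the robot, and variables do not carry over. Pictures are saved under pics/ and viewed, about 8 in all and at most 12, crops included, and the job is handed in when it is done.

Besides the shell and the picture viewer there is one more tool, called after "Emit:" by a JSON object that holds its "api" and its "payload", one argument or row to a line. apply_moves: Moves the arm, as the interface text tells. Its arguments: {"type":"object","properties":{"series":{"type":"array"},"grip_force":{"type":"number"}},"required":["series"]}

```bash
mkdir -p pics
python3 - <<'E'
from workcell import telemetry, optics, r
import cv2,numpy as np
np.set_printoptions(precision=4,suppress=True)
s=telemetry.read_state()
for k,v in s.items(): print(k,np.round(v,4))
for n in ("scene","top","wrist"):
    print(n,optics.camera_info(n))
for n in ("scene","top"):
    cv2.imwrite(f"pics/{n}0.png",optics.capture(n)[:,:,::-1])
E
```

```text
clock 0.0
joints [-0.8828  0.5019 -0.4268  1.5515  0.2208  1.1383 -0.2102]
dq [ 0.0004  0.0007 -0.0008 -0.0004  0.0003 -0.0004  0.0008]
effort [  0.0016 -56.6593  -5.8152 -27.9102  -0.0686   0.0311   0.0002]
ee_pos [0.2676 0.5916 0.2257]
ee_rot [ 0.3316  1.5455 -0.3346]
wrist_force [0.573  0.0372 0.1427]
wrist_torque [-0.0342 -0.005  -0.0004]
opening 0.0914
scene {'vfov': 57.243956800853844, 'cx': 283.586414020198, 'cy': 211.02581106523525, 'T': array([[-0.1077, -0.676 ,  0.729 ,  1.4127],
       [ 0.9942, -0.0784,  0.0743,  0.0865],
       [ 0.0069,  0.7327,  0.6805,  0.8611],
       [ 0.    ,  0.    ,  0.    ,  1.    ]])}
top {'vfov': 47.13710207947661, 'cx': 280.40179301917567, 'cy': 210.8665391289543, 'T': array([[-0.0353,  0.9789, -0.2013,  0.2926],
       [-0.9994, -0.0346,  0.0068,  0.016 ],
       [-0.0003,  0.2014,  0.9795,  1.2938],
       [ 0.    ,  0.    ,  0.    ,  1.    ]])}
wrist {'vfov': 65.4480622617443, 'cx': 281.24313912100257, 'cy': 212.80068470617778, 'tool_from_camera': array([[ 0.0002,  0.2858, -0.9583, -0.1579],
       [ 1.    , -0.0013, -0.0002,  0.    ],
       [-0.0013, -0.9583, -0.2858, -0.0767],
       [ 0.    ,  0.    ,  0.    ,  1.    ]])}
```

View pics/top0.png

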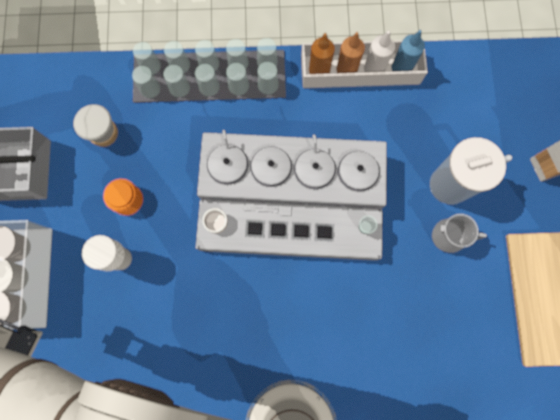

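View pics/scene0.png

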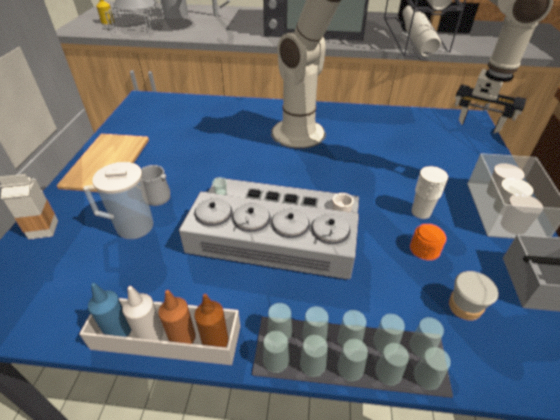

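The top view shows the keys as dark caps at about (255,229), (278,230), (301,231) and (324,232), with the ramekin at (215,221) and the glass at (367,225). The scene view shows the same row from behind at about (254..313, 193..202).

```bash
cat > h.py <<'E'
from workcell import telemetry, optics, r
import cv2,numpy as np
from scipy.spatial.transform import Rotation as R
np.set_printoptions(precision=4,suppress=True)
def toz(n,px,z,T=None):
    c=optics.camera_info(n); T=c["T"] if T is None else T
    f=210/np.tan(np.radians(c["vfov"]/2)); px=np.atleast_2d(px)
    d=np.c_[(px[:,0]-c["cx"])/f,-(px[:,1]-c["cy"])/f,-np.ones(len(px))]@T[:3,:3].T
    return T[:3,3]+d*((z-T[2,3])/d[:,2])[:,None]
def wristT():
    s=telemetry.read_state(); T=np.eye(4); T[:3,:3]=R.from_rotvec(s["ee_rot"]).as_matrix(); T[:3,3]=s["ee_pos"]
    return T@optics.camera_info("wrist")["tool_from_camera"]
def blobs(img,box,thr=70,amin=60,amax=600):
    x0,y0,x1,y1=box; m=(img[y0:y1,x0:x1].max(2)<thr).astype(np.uint8)
    n,l,st,c=cv2.connectedComponentsWithStats(m)
    k=[i for i in range(1,n) if amin<st[i,4]<amax]
    return c[k]+[x0,y0],st[k,2:]
E
python3 - <<'E'
from h import *
for n,b in (("top",(238,215,340,245)),("scene",(244,184,325,210))):
    im=cv2.imread(f"pics/{n}0.png"); c,s=blobs(im,b,amin=20)
    print(n,c,s); print(toz(n,c,.072))
# fixtures
print("top corners step front z.06",toz("top",[[198,250],[382,258]],.06))
print("ramekin rim",toz("top",[[215,221]],.096),"glass rim",toz("top",[[368,220]],.108))
print(R.from_rotvec(telemetry.read_state()["ee_rot"]).as_matrix())
E
```

```text
top [[254.7045 228.1591]
 [277.8897 229.2574]
 [301.1037 230.6222]
 [324.1022 231.854 ]] [[ 13  11 132]
 [ 13  11 136]
 [ 13  12 135]
 [ 13  11 137]]
[[ 0.5007  0.0751  0.072 ]
 [ 0.4957  0.0156  0.072 ]
 [ 0.4901 -0.0438  0.072 ]
 [ 0.4848 -0.1027  0.072 ]]
scene [[253.7536 193.2174]
 [272.1268 195.7887]
 [290.5333 198.2667]
 [309.3182 201.0606]] [[12  7 69]
 [11  8 71]
 [12  8 75]
 [12  7 66]]
[[ 0.4958 -0.1025  0.072 ]
 [ 0.5015 -0.0431  0.072 ]
 [ 0.5066  0.0156  0.072 ]
 [ 0.513   0.0747  0.072 ]]
top corners step front z.06 [[ 0.4509  0.223   0.06  ]
 [ 0.4136 -0.2487  0.06  ]]
ramekin rim [[0.5185 0.1739 0.096 ]] glass rim [[ 0.5052 -0.2107  0.108 ]]
[[-0.0008  0.4121  0.9111]
 [-0.0016  0.9111 -0.4121]
 [-1.     -0.0018 -0.    ]]
```

Emit:
{"api": "apply_moves", "payload": {
  "series": [
    [-0.166, 0, 0, 0, 0, 0, 0],
    [-0.166, 0, 0, 0, 0, 0, 0],
    [0, 0, 0, 0, -45, 17, 0],
    [0, 0, 0, 0, -45, 17, 0],
    [0, 0, 0, 0, -45, 17, 0],
    [0, 0, 0, 0, -45, 17, 0],
    [0, 0, 0, 0, -45, 17, 0],
    [0, 0, 0, 0, -45, 17, 0],
    [0, 0, 0, 0, -45, 17, 0],
    [0, 0, 0, 0, -45, 17, 0]
  ],
  "grip_force": 20
}}

```text
clock: 1.35
ee_pos: [0.37, 0.2194, 0.2266]
ee_rot: [0.073, 1.57, -0.073]
wrist_force: [0.3, -0.3, -0.3]
opening: 0.001
```

Emit:
{"api": "apply_moves", "payload": {
  "series": [
    [0, 0, 0, 0, -45, 17, 0],
    [0, 0, 0, 0, -45, 17, 0],
    [0, 0, 0, 0, -45, 17, 0],
    [0, 0, 0, 0, -45, 17, 0],
    [0, 0, 0, 20, -41, 17, 0],
    [0, 0, 0, 0, 0, 0, 0]
  ]
}}

```text
clock: 2.1
ee_pos: [0.4332, -0.0102, 0.2053]
ee_rot: [0.077, 1.572, -0.079]
wrist_force: [-1.3, 0.1, 0.7]
opening: 0.0004
```

Run:
```python
from h import *
np.save("wT.npy",wristT()); s=telemetry.read_state(); print(R.from_rotvec(s["ee_rot"]).as_matrix(),s["ee_pos"],s["wrist_force"])
cv2.imwrite("pics/w1.png",optics.capture("wrist")[:,:,::-1])
```

```text
[[-0.0031  0.0989  0.9951]
 [-0.0009  0.9951 -0.0989]
 [-1.     -0.0012 -0.003 ]] [ 0.4332 -0.0102  0.2053] [-1.2634  0.1275  0.7197]
```

View pics/w1.png

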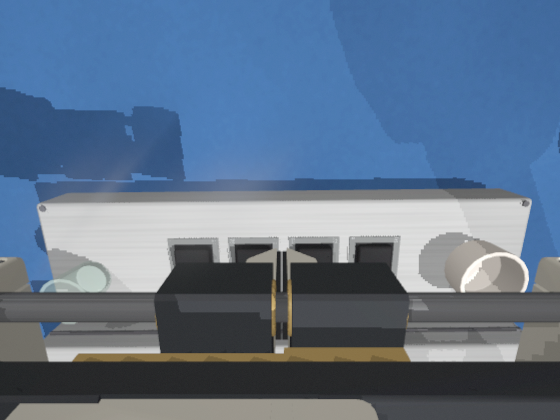

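The wrist view (robot side is at the top of the picture) shows the key caps at columns 193, 254, 313 and 374, with front edges near row 243. The step's front edge is near row 200. The gripper hides the rear half of the keys.

Run:
```python
from h import *
T=np.load("wT.npy"); im=cv2.imread("pics/w1.png")
print(toz("wrist",[[48,200],[521,197]],.06,T))
print(toz("wrist",[[193,244],[254,244],[314,243],[374,243]],.072,T))
cv2.imwrite("pics/w1c.png",cv2.resize(im[185:275,150:410],None,fx=3,fy=3,interpolation=cv2.INTER_CUBIC))
```

```text
[[ 0.4119 -0.2329  0.06  ]
 [ 0.4529  0.2172  0.06  ]]
[[ 0.4656 -0.0985  0.072 ]
 [ 0.4713 -0.0404  0.072 ]
 [ 0.4758  0.0168  0.072 ]
 [ 0.4814  0.0738  0.072 ]]
```

View pics/w1c.png

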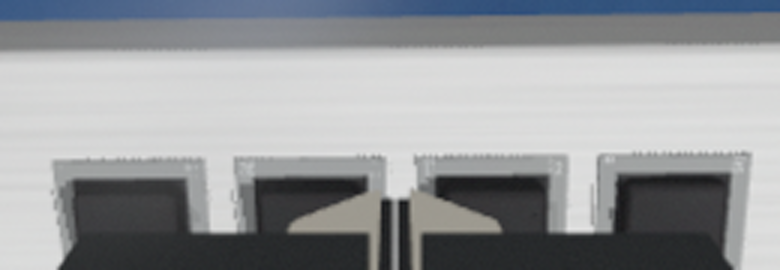

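Emit:
{"api": "apply_moves", "payload": {
  "series": [
    [0, 0, 0, 20, 31, 20, 0],
    [0, 0, 0, 30, 31, 20, 0],
    [0, 0, 0, 40, 30.6, 19.7, 0],
    [0, 0, 0, 20, 0, 0, 0],
    [0, 0, 0, 10, 0, 0, 0],
    [0, 0, 0, 5, 0, 0, 0],
    [0, 0, 0, 0, 0, 0, 0],
    [0, 0, 0, 0, 0, 0, 0]
  ]
}}

```text
clock: 3.15
ee_pos: [0.5028, 0.0798, 0.0827]
ee_rot: [0.074, 1.568, -0.073]
wrist_force: [-0.5, -0.1, -0.4]
opening: 0.0004
```

Run:
```python
from h import *
for i in range(3):
    s=telemetry.read_state(); print(s["clock"],s["ee_pos"],s["wrist_force"],s["wrist_torque"])
    if i==2: cv2.imwrite("pics/w2.png",cv2.resize(optics.capture("wrist")[:,:,::-1],None,fx=1.4,fy=1.4))
    else: optics.capture("wrist")
```

```text
3.15 [0.5028 0.0798 0.0827] [-0.4938 -0.1068 -0.3842] [ 0.0773 -0.     -0.011 ]
3.2 [0.5027 0.0798 0.0826] [-0.4269 -0.1995 -0.9825] [ 0.0067 -0.0028  0.0085]
3.25 [0.5027 0.0798 0.0826] [-0.5183 -0.6559  0.2212] [-0.0107  0.0283  0.0166]
```

View pics/w2.png

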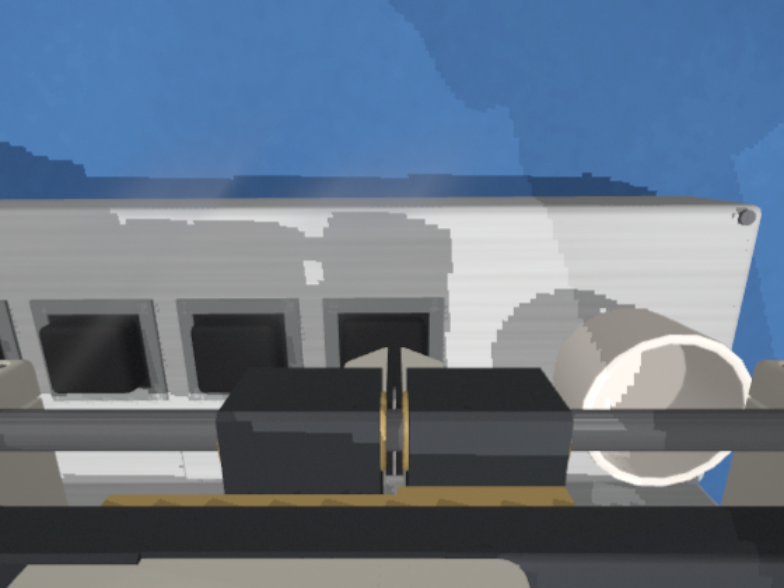

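The view shows the fingertips over the place 1 key (about x 385, y 340), about 4 mm to its +y side, with the ramekin clear to the right. I'll shift by -4 mm and tap.

Emit:
{"api": "apply_moves", "payload": {
  "series": [
    [0, 0, 0, 3, -4, -1, 0],
    [0, 0, 0, 3, 0, 0, 0],
    [0, 0, 0, 2, 0, 0, 0],
    [0, 0, 0, 1, 0, 0, 0],
    [0, 0, 0, 0, 0, 0, 0]
  ]
}}

```text
clock: 3.92
ee_pos: [0.5007, 0.0761, 0.0726]
ee_rot: [0.073, 1.57, -0.073]
wrist_force: [0.5, -0.7, -0.2]
opening: 0.0001
```

Emit:
{"api": "apply_moves", "payload": {
  "series": [
    [0, 0, 0, 1, 0, 0, 0],
    [0, 0, 0, 0, 0, 0, 0]
  ]
}}

```text
clock: 4.18
ee_pos: [0.5007, 0.0761, 0.0717]
ee_rot: [0.073, 1.57, -0.073]
wrist_force: [0.1, 0.3, -0.0]
opening: 0.0007
```

Emit:
{"api": "apply_moves", "payload": {
  "series": [
    [0, 0, 0, 0.5, 0, 0, 0],
    [0, 0, 0, 0, 0, 0, 0]
  ]
}}

```text
clock: 4.42
ee_pos: [0.5007, 0.0761, 0.0712]
ee_rot: [0.073, 1.57, -0.073]
wrist_force: [-0.1, 0.0, 0.2]
opening: 0.0007
```

Emit:
{"api": "apply_moves", "payload": {
  "series": [
    [0, 0, 0, 0.5, 0, 0, 0],
    [0, 0, 0, 0, 0, 0, 0]
  ]
}}

```text
clock: 4.68
ee_pos: [0.5007, 0.0761, 0.0707]
ee_rot: [0.073, 1.57, -0.073]
wrist_force: [-0.5, -0.7, 0.3]
opening: 0.0003
```

```bash
cat > f.py <<'E'
from h import *
F=[]
for i in range(4):
    s=telemetry.read_state(); F.append(s["wrist_force"]); optics.capture("top")
print(s["ee_pos"],np.array(F)[:,2],np.mean(F,0),s["effort"])
E
python3 f.py
```

```text
[0.5008 0.076  0.0707] [ 0.2598 -0.5531 -0.3392  0.6053] [-0.3806 -0.017  -0.0068] [ -0.0007 -46.7645  -1.5498 -19.4828   0.0102   0.0912  -0.    ]
```

Emit:
{"api": "apply_moves", "payload": {
  "series": [
    [0, 0, 0, -10, 0, 0, 0],
    [0, 0, 0, 0, -30, 0, 0],
    [0, 0, 0, 0, -30, 0, 0],
    [0, 0, 0, 5, 0, 0, 0],
    [0, 0, 0, 3, 0, 0, 0],
    [0, 0, 0, 0, 0, 0, 0]
  ]
}}

```text
clock: 5.62
ee_pos: [0.4951, 0.0176, 0.0726]
ee_rot: [0.072, 1.57, -0.071]
wrist_force: [0.0, 0.2, -0.4]
opening: 0.0004
```

Emit:
{"api": "apply_moves", "payload": {
  "series": [
    [0, 0, 0, 1, 0, 0, 0],
    [0, 0, 0, 0, 0, 0, 0]
  ]
}}

```text
clock: 5.88
ee_pos: [0.4954, 0.0173, 0.0719]
ee_rot: [0.072, 1.569, -0.071]
wrist_force: [-1.6, 1.4, 2.0]
opening: 0.0006
```

Emit:
{"api": "apply_moves", "payload": {
  "series": [
    [0, 0, 0, 0.5, 0, 0, 0],
    [0, 0, 0, 0, 0, 0, 0]
  ]
}}

```text
clock: 6.12
ee_pos: [0.4955, 0.0166, 0.0714]
ee_rot: [0.073, 1.569, -0.072]
wrist_force: [-0.8, 1.3, 1.2]
opening: 0.0008
```

```bash
python3 f.py
```

```text
[0.4954 0.0163 0.0713] [1.165  1.8281 1.9854 2.3451] [-0.0891  1.339   1.8309] [  0.6182 -44.5861  -0.5766 -18.4502   0.2954   0.2565  -0.0004]
```

Place 2 is raised: contact came at 71.9 mm with about 2 N. Next is place 3.

Emit:
{"api": "apply_moves", "payload": {
  "series": [
    [0, 0, 0, -10, 0, 0, 0],
    [0, 0, 0, 0, -30, 0, 0],
    [0, 0, 0, 0, -30, 0, 0],
    [0, 0, 0, 5, 0, 0, 0],
    [0, 0, 0, 3.5, 0, 0, 0],
    [0, 0, 0, 0, 0, 0, 0],
    [0, 0, 0, 1, 0, 0, 0],
    [0, 0, 0, 0, 0, 0, 0]
  ]
}}

```text
clock: 7.32
ee_pos: [0.4897, -0.0425, 0.0718]
ee_rot: [0.072, 1.57, -0.072]
wrist_force: [-0.5, 1.3, 2.3]
opening: 0.0007
```

```bash
python3 f.py
```

```text
[ 0.4898 -0.0429  0.0719] [2.3047 0.8489 1.3222 1.9668] [-0.015   0.9189  1.6106] [  0.5471 -44.37    -0.4837 -18.8851   0.2938   0.0173  -0.0009]
```

Place 3 is raised too. Next is place 4.

Emit:
{"api": "apply_moves", "payload": {
  "series": [
    [0, 0, 0, -10, 0, 0, 0],
    [0, 0, 0, 0, -30, 0, 0],
    [0, 0, 0, 0, -30, 0, 0],
    [0, 0, 0, 5, 0, 0, 0],
    [0, 0, 0, 4, 0, 0, 0],
    [0, 0, 0, 0, 0, 0, 0],
    [0, 0, 0, 0.8, 0, 0, 0],
    [0, 0, 0, 0, 0, 0, 0]
  ]
}}

```text
clock: 8.52
ee_pos: [0.4842, -0.1022, 0.072]
ee_rot: [0.072, 1.57, -0.071]
wrist_force: [-1.1, 2.0, 0.9]
opening: 0.0002
```

```bash
python3 f.py
```

```text
[ 0.4843 -0.1027  0.072 ] [0.8705 2.0053 1.5814 2.4601] [-0.4211  1.0913  1.7293] [  0.5261 -44.7454  -0.3635 -19.015    0.2918  -0.0036  -0.0009]
```

Places 2 to 4 are raised, and place 1 gave no contact 1.3 mm lower. I'll go back to place 1.

Emit:
{"api": "apply_moves", "payload": {
  "series": [
    [0, 0, 0, -12, 0, 0, 0],
    [0, 0, 0, 0, 45, 0, 0],
    [0, 0, 0, 0, 45, 0, 0],
    [0, 0, 0, 0, 45, 0, 0],
    [0, 0, 0, 0, 45, 0, 0],
    [0, 0, 0, 7, 0, 0, 0],
    [0, 0, 0, 5, 0, 0, 0],
    [0, 0, 0, 2, 0, 0, 0],
    [0, 0, 0, 0, 0, 0, 0]
  ]
}}

```text
clock: 9.85
ee_pos: [0.5006, 0.0746, 0.0697]
ee_rot: [0.074, 1.57, -0.075]
wrist_force: [0.4, -0.3, -0.5]
opening: 0.0001
```

Emit:
{"api": "apply_moves", "payload": {
  "series": [
    [0, 0, 0, 1, 0, 0, 0],
    [0, 0, 0, 0, 0, 0, 0]
  ]
}}

```text
clock: 10.1
ee_pos: [0.5008, 0.0757, 0.069]
ee_rot: [0.073, 1.569, -0.073]
wrist_force: [0.1, -0.3, 0.9]
opening: 0.0004
```

Emit:
{"api": "apply_moves", "payload": {
  "series": [
    [0, 0, 0, 1, 0, 0, 0],
    [0, 0, 0, 0, 0, 0, 0]
  ]
}}

```text
clock: 10.35
ee_pos: [0.5007, 0.0761, 0.0679]
ee_rot: [0.073, 1.57, -0.073]
wrist_force: [-0.6, -0.4, 0.2]
opening: 0.0006
```

```bash
python3 f.py
```

```text
[0.5007 0.0761 0.0679] [ 0.1737  1.2943  0.5006 -0.1637] [-0.3699 -0.4828  0.4512] [  0.0139 -46.8939  -1.579  -19.3301   0.0105   0.0918   0.    ]
```

Emit:
{"api": "apply_moves", "payload": {
  "series": [
    [0, 0, 0, 1, 0, 0, 0],
    [0, 0, 0, 0, 0, 0, 0]
  ]
}}

```text
clock: 10.8
ee_pos: [0.5009, 0.0761, 0.0671]
ee_rot: [0.073, 1.569, -0.073]
wrist_force: [-0.3, 0.6, 3.0]
opening: 0.0006
```

Emit:
{"api": "apply_moves", "payload": {
  "series": [
    [0, 0, 0, 1, 0, 0, 0],
    [0, 0, 0, 1, 0, 0, 0],
    [0, 0, 0, 0, 0, 0, 0]
  ]
}}

```text
clock: 11.18
ee_pos: [0.5009, 0.0761, 0.0649]
ee_rot: [0.073, 1.569, -0.073]
wrist_force: [-0.6, 0.0, 2.7]
opening: 0.0009
```

Emit:
{"api": "apply_moves", "payload": {
  "series": [
    [0, 0, 0, 1, 0, 0, 0],
    [0, 0, 0, 0, 0, 0, 0]
  ]
}}

```text
clock: 11.42
ee_pos: [0.5008, 0.0761, 0.0638]
ee_rot: [0.073, 1.569, -0.073]
wrist_force: [-0.0, 0.8, 1.8]
opening: 0.0005
```

Emit:
{"api": "apply_moves", "payload": {
  "series": [
    [0, 0, 0, 1, 0, 0, 0],
    [0, 0, 0, 0, 0, 0, 0]
  ]
}}

```text
clock: 11.68
ee_pos: [0.5009, 0.0761, 0.0634]
ee_rot: [0.073, 1.569, -0.073]
wrist_force: [-1.8, 0.1, 9.5]
opening: 0.0003
```

Emit:
{"api": "apply_moves", "payload": {
  "series": [
    [0, 0, 0, 0.5, 0, 0, 0],
    [0, 0, 0, 0, 0, 0, 0]
  ]
}}

```text
clock: 11.92
ee_pos: [0.5009, 0.0761, 0.0632]
ee_rot: [0.073, 1.569, -0.073]
wrist_force: [-3.5, -0.1, 11.9]
opening: 0.0006
```

Emit:
{"api": "apply_moves", "payload": {
  "series": [
    [0, 0, 0, -3, 0, 0, 0],
    [0, 0, 0, -5, 0, 0, 0],
    [0, 0, 0, -7, 0, 0, 0],
    [0, 0, 0, 0, 0, 0, 0]
  ]
}}

```text
clock: 12.42
ee_pos: [0.5008, 0.076, 0.0777]
ee_rot: [0.073, 1.569, -0.073]
wrist_force: [0.9, -0.3, -0.2]
opening: 0.0005
```

Emit:
{"api": "apply_moves", "payload": {
  "series": [
    [0, 0, 0, 5, 0, 0, 0],
    [0, 0, 0, 1, 0, 0, 0],
    [0, 0, 0, 0, 0, 0, 0]
  ]
}}

```text
clock: 12.8
ee_pos: [0.5007, 0.076, 0.0712]
ee_rot: [0.073, 1.57, -0.073]
wrist_force: [0.3, -0.2, 2.0]
opening: 0.0001
```

```bash
python3 f.py
```

```text
[0.5007 0.076  0.0714] [2.0316 2.8366 2.5795 2.8187] [-0.2383 -0.6721  2.5666] [ -0.2645 -45.3484  -1.8032 -18.8627  -0.0994   0.0057   0.0004]
```

Place 1 now resists at 71.4 mm, so it has sprung up. I'll retreat, take a last look and hand in.

Emit:
{"api": "apply_moves", "payload": {
  "series": [
    [0, 0, 0, -5, 0, 0, 0],
    [0, 0, 0, -30, 0, 0, 0],
    [0, 0, 0, -50, 0, 0, 0],
    [0, 0, 0, -50, 0, -20, 0],
    [0, 0, 0, 0, 0, -40, 0],
    [0, 0, 0, 0, 40, -20, 0],
    [0, 0, 0, 0, 50, 0, 0],
    [0, 0, 0, 0, 0, 0, 0]
  ]
}}

```text
clock: 14.0
ee_pos: [0.4288, 0.1773, 0.207]
ee_rot: [0.069, 1.569, -0.066]
wrist_force: [0.2, -0.9, 0.3]
opening: 0.0002
```

Run:
```python
from h import *
s=telemetry.read_state();print(s["clock"],s["ee_pos"],s["wrist_force"])
a=cv2.imread("pics/scene0.png")[150:280,150:460];b=optics.capture("scene")[150:280,150:460,::-1]
cv2.imwrite("pics/cmp.png",cv2.resize(np.vstack([a,b]),None,fx=2.2,fy=2.2,interpolation=cv2.INTER_CUBIC))
```

```text
14.0 [0.4288 0.1773 0.207 ] [ 0.2401 -0.9462  0.3393]
```

View pics/cmp.png

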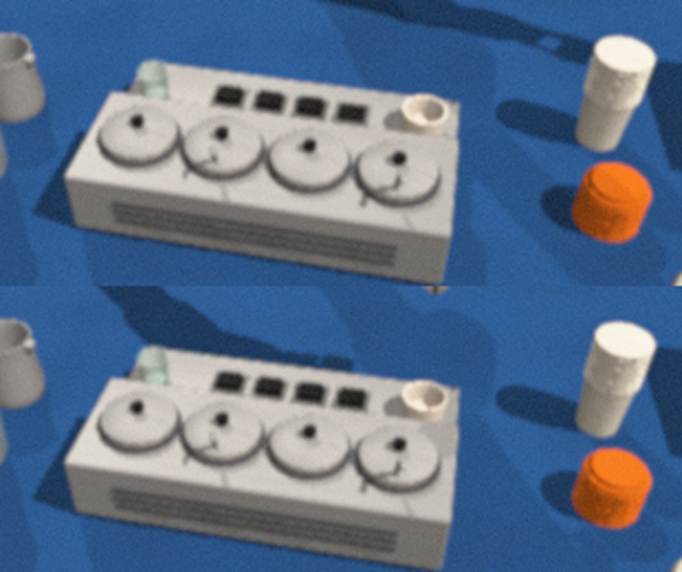

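The before (top) and after (bottom) crops match. The ramekin (425,115 and 425,400), glass, cups and lids have not moved, and the place 1 key (351,398) is now level with the others.

```bash
python3 -c "
from workcell import r
print(r.hand_in())"
```

```text
the job is handed in; nothing more can be done
None
```

The latched key was at place 1, the leftmost. I pressed it to its stop and let go, it sprang back up, and I handed the job in at about 14 s.

- **Finding it:** Light taps of about 2 N met places 2, 3 and 4 at about 72 mm, so those keys were raised. Place 1 gave nothing down to 67.9 mm and resisted at 67.1 mm. The taps went at most about 0.7 mm below the raised height.
- **Releasing it:** I pushed place 1 down to 63.2 mm, where the wrist force rose to 12 N, showing the rigid stop.
- **Checks:** A re-tap at place 1 met about 2.6 N at 71.4 mm, so the key is up. The before and after scene views show the ramekin, glass, cups and lids unmoved. The spoon can't be made out in those views, and I did not check the jug and most of the pitcher, but the arm did not go near them. The arm ended clear of everything.
- **Disagreement:** The top and scene cameras put the key row about 12 mm apart in x, probably because the scene camera also sees the backs of the caps. I used a value of about 0.4935 m, weighted toward the top and wrist views. Contact was good at all four places.

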